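# Index the flask carrier under the sampling probe

### The job

The flask carrier on the indexing slide must go to the stand that holds the sampling probe. Pull up the black plunger knob until the pin is out of its hole, move the carrier along the slide towards the probe stand, and let the spring snap the pin fully home in the next hole, which was set by hand and has to be found by feel. Do not ram the pin against the metal, keep the two flasks standing in the carrier, leave everything else alone, and finish with the knob released.

Things in the scene. Friction and masses are not known exactly. Their poses are not given: they have to be found in the camera images.
- slide_base: Aluminium base plate of the indexing slide, 150 x 300 x 12 mm, fixed to the bench. Origin at the centre of its underside; its y axis is the direction in which the carrier slides, x across, z up.
- first_hole (a point): Mouth of the hole the pin starts in, at x = 50, y = 0 mm of the slide base, 27 mm above the bench. A steel strip 24 mm wide runs along y here, its top level with faint seams between holes, so the pin rides on it. Holes are 10 mm wide, 15 mm deep. The only other hole is 57 to 93 mm away, on the probe stand's side; on the bare stand's side the strip is plain.
- carrier (a joint): Position (m) of the carrier along the slide base's y: 0 at the start (first hole), growing towards +y, stops at -0.103 and 0.103. The carrier is a grey tray, 104 mm long on y, with the plunger on a narrow nose on its +x side. It drags with about 2.5 N, plus about 1 N when the pin rubs on the strip.
- plunger (a joint): How far (m) the plunger is pulled up: 0 = pin fully home in a hole, about 0.012 = pin resting on the strip between holes, 0.016 = upper stop. The spring pushes it down with about 4 N at 0 and 6 N at the stop. The pin clears the hole only above 0.0125.
- knob (a point): Centre of the black plunger knob, an upright cylinder 26 mm wide, 22 mm tall, gripped by its sides from above. Pin home: centre 77 mm above the bench, underside 66 mm; it rises with the plunger. Below are a 10 mm stem and an 18 mm bushing topped at 56 mm. Axes as the slide base. Pushed sideways it moves the carrier; nothing as tall within 60 mm either way along y.
- pin: Steel index pin below the knob, 8 mm thick with a round nose, part of the plunger, hidden under the carrier's nose; 1 mm of play each way in a hole. More than 15 N on it, as when it is rammed against a hole's side, damages it. Origin on the plunger's axis, at bench height when home.
- carrier_mid (a point): Point on the carrier's floor, midway between the two flask pockets, 40 mm above the bench, 35 mm to -x of the slide's middle line and 85 mm to -x of the knob's axis.
- probe_stand: Small fixed stand 105 mm to -x of the slide's middle: 130 mm post with an arm over the carrier (top at 130 mm) holding a white probe block, tip down, 107 mm above the bench. Origin under the post, axes as the slide base. It stands 72 to 78 mm along y from the first hole, on +y or -y by turns. The next hole is within 15 mm of it along y, exact place unknown.
- bare_stand: Same post as the probe stand but with no arm or probe, on the other side; nothing is to be done there.
- flask_a_mid (a point): Middle (30 mm up) of a loose white flask, 36 mm in diameter, 60 mm tall, standing in the carrier's pocket nearer +y, its foot 40 mm above the bench; rides with the carrier.
- flask_b_mid (a point): The same kind of flask in the pocket nearer -y.
- beaker: Bystander: clear beaker, 52 mm wide, 60 mm tall, loose, near the slide on its +x side.
- screwdriver: Bystander: 150 mm screwdriver lying near the slide on its +x side.
- cone_jar: Bystander: small clear jar, 48 mm wide, 50 mm tall.
- mouse: Bystander: black computer mouse, about 60 mm wide, 32 mm tall.
- wash_bottle: Bystander: white bottle, 64 mm wide, 150 mm tall, in the drip tray.
- acid_bottle: Bystander: white bottle like the wash bottle, in the same drip tray.
Not all that is in view belongs to the job. What is shaped like the part that bears flask_a_mid but blue, orange or purple is not meant.

How it is judged:
By the outcome, as a careful person would: the job done as asked, in the order asked, and still so for the second after the job is handed in, with the robot touching nothing.
It also fails if it takes over 42 s, if anything falls off the work surface, if the arm or the gripper's body presses on something with over 40 N, if the wrist force passes 120 N, or if a joint passes its speed limit or range.

### The arm

A 6-joint arm with a two-finger parallel gripper is mounted at the origin on the work surface. World frame = base frame: x ahead of the robot, y to its left, z up, the work surface at z = 0. Lengths are in m, angles in rad, forces in N, time in s.
With the tool pointing down it reaches from about 0.325 to 0.9 m from the base axis. Payload 6.1 kg.
Tool frame: the origin (TCP) lies between the finger pads; the fingertips stand 25 mm ahead of it and the grasp point (between the pads) lies 6 mm ahead of it; z points along the fingers, y is the line along which they close (so a half turn about z gives the same grasp; the last joint's range is limited). The gripper opens to 85 mm and grips with 20 to 120 N. Pads are 22 mm wide; open, the fingers measure 114 mm over their backs; the gripper's body (76 mm by 85 mm) begins 54 mm behind the grasp point. The pads swing forward as they close: fully open they stand 13 mm farther back than shut.
Start: joints at [-1.304, 0.22, 1.526, -0, 1.395, -0.126], TCP at [0.239, -0.577, 0.256] pointing down, gripper open.
Joint ranges: [-2.98, 2.98], [-0.91, 2.08], [0.09, 2.57], [-1.24, 4.39], [0.2, 2.65], [-2.68, 2.68]. Speed limits (rad/s): [2.57, 2.57, 3.01, 3.14, 3.14, 3.14].

### API

Orientations are given as a rotation vector (axis times angle).
In Python, from bench import * gives the robot as it stands. Calls block until the motion is done:
- movep(position, orientation): joint-space move of the TCP to a pose.
- move_straight(position, rot=None, speed=0.15): straight line of the TCP; rot=None keeps the orientation; speed is the mean speed in m/s.
- move_j(angles): joint-space move.
- grip(opening, grip_force=None): finger opening in m; grip_force is the grip in N (None keeps the last); returns when the fingers have stopped.
- dwell(seconds).
- solve_ik(position, orientation): joint angles nearest the present ones, or None.
- get_obs(): the state.
- get_image(name): name is "scene" or "side" or "wrist"; returns a dict with "frame" (480x640x3 uint8, blue, green, red), "z_map" (480x640 float32, m along the optical axis (not along the pixel's ray), 0 where there is no reading), "fov_y" (degrees; the focal length in pixels is half the picture's height over the tangent of half this angle, whatever the lens; pixels are square), "cx", "cy" (the principal point, pixels), "rvec" (rotation vector, rad) and "tvec" (3), from world to camera coordinates, as OpenCV has them. Camera axes: x right, y down, z forward; pixel columns grow to the right and rows downward; lengths in m; the calibration is good to about 2 mm. A picture is of the moment at which its call begins.
A pose or a line that the arm cannot do raises IKError and nothing moves.
- close_job(): hands the job in; it is judged then, once.
Trained networks look in the newest picture that a camera, given by its name, has taken for a name from the list of things; names that differ only in an ending like _2 or _b are one class to them, and where a whole thing is asked for, a point or a joint stands for the part that bears it (a point fixed in the world has none). Each returns a list of dicts, best first, with "score" (0 to 1); they miss things now and then, are a little off and sometimes report something else, mostly with a low value. They report only what shows in the picture. A call takes as long as a camera call. They do not tell look-alikes from the thing itself.
- trace(thing, camera): "pixels" (480x640 bool, what is visible of it) and "box" ([left, top, right, bottom] in pixels, round what is visible of it).
- spot_point(thing, camera): "xy" ([column, row] in pixels: a listed point, or the origin of a listed thing).
The state is a dict: "time_s": time; "qpos": joint angles; "joint_vel": joint speeds; "joint_efforts": joint torques, N m; "eef_pos": TCP position; "eef_rot": TCP orientation; "ft_force": force on the tool from outside, world axes, zero at the start; "moment": the same for the moment, N m; "opening": finger opening in m; "grasp_force": force on a finger pad.
Only numpy, scipy, OpenCV 4.12 (cv2) and the standard library are available. Lean on these libraries where they do the work, as an engineer would, in place of code of your own. Each camera call takes 0.05 s, during which the arm holds its last target. There are 200 camera calls.

## Working session

There is one attempt and no reset: what is moved stays moved. The work goes in short steps, each a Python script; the robot and the scene stay as the last script left them, time stands still between calls to the robot, and variables do not carry over. Pictures are saved under pics/ and viewed, at most 10 in all, crops included, and the job is handed in when it is done.

```bash
mkdir -p pics; ls
cat > h.py <<'E'
from bench import *
import numpy as np, cv2
def ray(im,uv):
    f=240/np.tan(np.radians(im["fov_y"])/2)
    R=cv2.Rodrigues(np.array(im["rvec"],float))[0]; t=np.array(im["tvec"],float).ravel()
    d=np.array([(uv[0]-im["cx"])/f,(uv[1]-im["cy"])/f,1.]); return -R.T@t, R.T@d, R, t
def at_z(im,uv,z):
    o,d,_,_=ray(im,uv); return o+d*(z-o[2])/d[2]
def at_depth(im,uv):
    o,d,_,_=ray(im,uv); u,v=int(round(uv[0])),int(round(uv[1])); return o+d*float(im["z_map"][v,u])
def proj(im,p):
    f=240/np.tan(np.radians(im["fov_y"])/2)
    R=cv2.Rodrigues(np.array(im["rvec"],float))[0]; c=R@np.array(p)+np.array(im["tvec"],float).ravel()
    return np.array([im["cx"]+f*c[0]/c[2], im["cy"]+f*c[1]/c[2]])
E
python3 - <<'E'
from h import *
np.set_printoptions(precision=4,suppress=True)
Z={"knob":.077,"first_hole":.027,"slide_base":0,"carrier_mid":.04,"probe_stand":0,"bare_stand":0,"flask_a_mid":.07,"flask_b_mid":.07}
for c in ("scene","side"):
    im=get_image(c); cv2.imwrite(f"pics/{c}0.png",im["frame"])
    print(c,im["fov_y"],ray(im,(320,240))[0])
    for n,z in Z.items():
        for r in spot_point(n,c)[:3]: print(n,round(r["score"],2),np.array(r["xy"]),at_z(im,r["xy"],z))
print(get_obs())
E
```

```text
pics
scene 53.199862436223555 [0.925  0.4368 0.7509]
knob 0.48 [298.9 224.1] [ 0.558  -0.0252  0.077 ]
first_hole 0.91 [299.1 240.1] [ 0.5582 -0.0284  0.027 ]
first_hole 0.66 [370.9 217.9] [0.4157 0.03   0.027 ]
slide_base 0.71 [316.5 234.7] [ 0.5096 -0.0315  0.    ]
probe_stand 0.9 [373.3 215.9] [ 0.389   0.0146 -0.    ]
probe_stand 0.19 [309.5 189.2] [ 0.4309 -0.1379  0.    ]
bare_stand 0.7 [227.9 261.5] [ 0.6803 -0.1031  0.    ]
bare_stand 0.62 [311.4 185.5] [ 0.4199 -0.1435  0.    ]
flask_a_mid 0.9 [328.1 150.9] [ 0.3689 -0.1421  0.07  ]
flask_a_mid 0.86 [348.2 165.1] [ 0.3705 -0.0798  0.07  ]
flask_a_mid 0.56 [420.8 215.8] [0.3744 0.1169 0.07  ]
flask_b_mid 0.91 [313.  191.1] [ 0.4756 -0.0755  0.07  ]
flask_b_mid 0.7 [179.5 187.5] [ 0.6616 -0.273   0.07  ]
side 43.34902566223968 [-0.1228  0.6604  0.6746]
knob 0.68 [398.5 299.2] [0.3247 0.0887 0.077 ]
knob 0.66 [342.3 212.6] [ 0.565  -0.0259  0.077 ]
first_hole 0.8 [343.2 237.1] [ 0.5572 -0.0218  0.027 ]
slide_base 0.7 [364.3 254.5] [ 0.5153 -0.0378  0.    ]
carrier_mid 0.83 [382.8 246. ] [ 0.4728 -0.0406  0.04  ]
probe_stand 0.6
[... 158 characters left out ...]
d 0.91 [381.6 320.6] [0.3143 0.1378 0.07  ]
flask_a_mid 0.78 [466.3 271.2] [ 0.3012 -0.054   0.07  ]
flask_a_mid 0.71 [381.5 235.5] [ 0.4687 -0.0303  0.07  ]
flask_b_mid 0.66 [395.3 225.4] [ 0.474  -0.0736  0.07  ]
{'time_s': 0.9, 'qpos': array([-1.3041,  0.2204,  1.5265, -0.    ,  1.3947, -0.1261]), 'joint_vel': array([ 0.0006,  0.0003, -0.0007, -0.0006, -0.0003, -0.0001]), 'joint_efforts': array([  0.0002, -49.6829, -38.9739,  -0.0004,   0.0006,  -0.    ]), 'eef_pos': array([ 0.2392, -0.5774,  0.2563]), 'eef_rot': array([ 3.0812,  0.613 , -0.    ]), 'ft_force': array([-1.2268,  0.2011,  0.5551]), 'moment': array([0.0213, 0.0154, 0.0385]), 'grasp_force': 0.0, 'opening': 0.08545702492492678}
```

View pics/scene0.png

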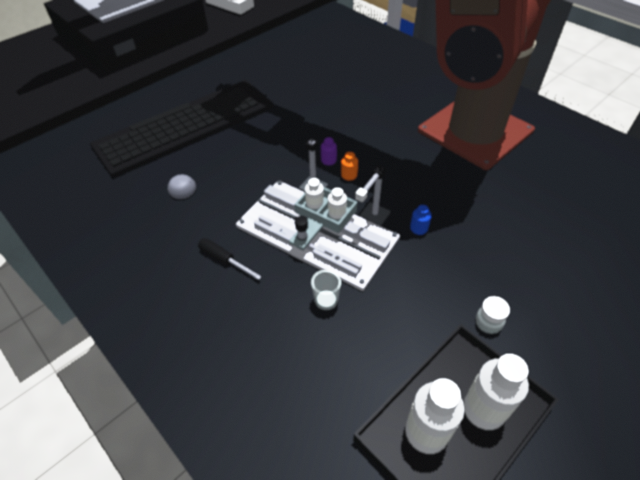

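View pics/side0.png

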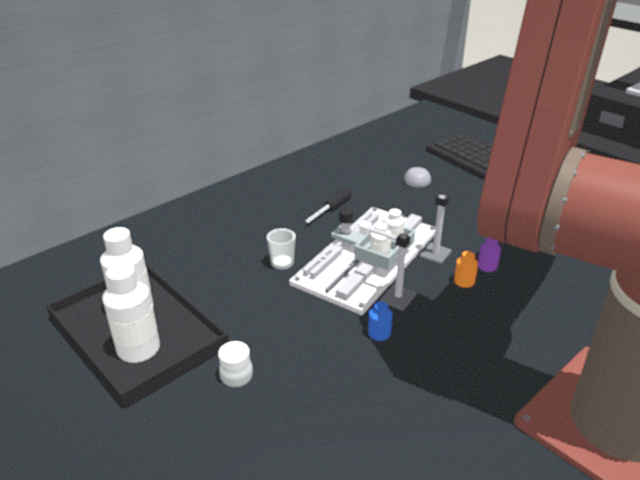

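Probe stand is at about (373,216) in the scene view, with its arm and probe at (368,187). The bare stand is at (311,160-185), the knob at (301,224) and the beaker at (325,288). So the probe side is world +y. Next I'll refine the yaw, the knob position and the beaker clearance.

Run:
```python
from h import *
np.set_printoptions(precision=4,suppress=True)
def cloud(im,m):
    v,u=np.nonzero(m&(im["z_map"]>0)); f=240/np.tan(np.radians(im["fov_y"])/2); z=im["z_map"][v,u]
    P=np.stack([(u-im["cx"])/f*z,(v-im["cy"])/f*z,z],1); R=cv2.Rodrigues(np.array(im["rvec"],float))[0]
    return (P-np.array(im["tvec"],float).ravel())@R
for c in ("scene","side"):
    im=get_image(c)
    for n in ("slide_base","knob","beaker","screwdriver","probe_stand"):
        r=trace(n,c)
        for k in r[:2]:
            P=cloud(im,k["pixels"]); 
            if len(P)<5: print(n,"few"); continue
            if n=="slide_base":
                Q=P[abs(P[:,2]-.012)<.005]; rect=cv2.minAreaRect(Q[:,:2].astype(np.float32)); print(c,n,round(k["score"],2),len(Q),rect)
            else: print(c,n,round(k["score"],2),k["box"],len(P),np.percentile(P,[3,50,97],axis=0).ravel())
```

```text
scene slide_base 0.72 3856 ((0.5077569484710693, -0.03382392227649689), (0.15168100595474243, 0.30094605684280396), 14.308504104614258)
scene knob 0.77 [294.2, 213.4, 312.1, 231.1] 193 [ 0.5469 -0.0303  0.0588  0.5592 -0.0177  0.0861  0.5673 -0.0096  0.0898]
scene knob 0.36 [406.4, 383.1, 465.9, 450.6] 3038 [0.6472 0.3447 0.0285 0.6783 0.375  0.1237 0.6928 0.3996 0.1632]
scene beaker 0.57 [310.8, 269.2, 341.7, 310.7] 946 [0.5818 0.0721 0.0035 0.603  0.093  0.04   0.628  0.1188 0.061 ]
scene screwdriver 0.67 [198.7, 238.9, 259.1, 278.4] 588 [ 0.6675 -0.1619  0.0006  0.6878 -0.1161  0.0207  0.7034 -0.0325  0.027 ]
scene probe_stand 0.6 [356.4, 165.5, 389.3, 228.0] 884 [ 0.364  -0.0116  0.0024  0.3916  0.0206  0.0475  0.4608  0.0404  0.1303]
side slide_base 0.73 3084 ((0.5037491917610168, -0.034676313400268555), (0.15193237364292145, 0.3049112856388092), 13.73563289642334)
side knob 0.66 [341.7, 206.5, 350.7, 224.9] 204 [ 0.5405 -0.0316  0.0596  0.5472 -0.0175  0.0829  0.562  -0.0101  0.0901]
side knob 0.43 [219.0, 341.4, 250.8, 384.0] 1159 [0.4062 0.3118 0.0074 0.4179 0.3335 0.0417 0.4443 0.3491 0.0521]
side beaker 0.83 [266.3, 229.0, 294.4, 268.3] 947 [0.578  0.0724 0.0025 0.593  0.1003 0.0426 0.6261 0.1186 0.0613]
side screwdriver 0.96 [310.2, 187.0, 351.2, 221.5] 336 [ 0.6644 -0.1617  0.01    0.6761 -0.1167  0.0193  0.6896 -0.0341  0.0271]
side probe_stand 0.83 [361.0, 222.3, 412.3, 311.6] 1381 [ 0.3616 -0.0588  0.004   0.3837  0.0209  0.0572  0.4581  0.0405  0.1312]
```

```bash
cat >> h.py <<'E'
YAW=np.radians(14.0); X=np.array([np.cos(YAW),np.sin(YAW),0]); Y=np.array([-np.sin(YAW),np.cos(YAW),0])
def rv(deg): # tool x axis heading in degrees, tool down
    t=np.radians(deg)/2; return np.pi*np.array([np.cos(t),np.sin(t),0])
E
python3 - <<'E'
from h import *
np.set_printoptions(precision=4,suppress=True)
K=np.array([.5543,-.022,.22])
qs={d:solve_ik(K,rv(d)) for d in (104,-76,14,194)}
for d,q in qs.items(): print(d,q)
d=min((x for x in (104,-76) if qs[x] is not None),key=lambda x:abs(qs[x][5]))
movep(K,rv(d)); grip(.05,40)
print(d,get_obs()["time_s"],get_obs()["eef_pos"])
im=get_image("wrist"); cv2.imwrite("pics/w1.png",im["frame"]); print(im["fov_y"],ray(im,(320,240))[0])
for n,z in (("knob",.077),("first_hole",.027),("slide_base",0),("flask_a_mid",.07),("carrier_mid",.04)):
    for r in spot_point(n,"wrist")[:2]: print(n,round(r["score"],2),r["xy"],at_z(im,r["xy"],z))
for r in trace("knob","wrist")[:2]: 
    v,u=np.nonzero(r["pixels"]); print(r["score"],r["box"],np.median(im["z_map"][r["pixels"]]))
print(proj(im,[.5543,-.022,.077]))
E
```

```text
104 [-0.1818  0.0819  1.7508  0.      1.3089 -0.4262]
-76 None
14 [-0.1818  0.0819  1.7508 -0.      1.3089  1.1446]
194 [-0.1818  0.0819  1.7508 -0.      1.3089 -1.997 ]
104 4.225 [ 0.5543 -0.0222  0.22  ]
65.30270759349321 [0.5382 0.0473 0.3393]
knob 0.85 [319.2, 234.8] [ 0.5565 -0.0251  0.077 ]
first_hole 0.94 [317.8, 215.0] [ 0.5546 -0.0222  0.027 ]
slide_base 0.65 [264.3, 207.6] [ 0.5065 -0.0333  0.    ]
flask_a_mid 0.98 [194.5, 196.6] [ 0.4622 -0.0209  0.07  ]
flask_a_mid 0.9 [37.9, 320.5] [ 0.3556 -0.1507  0.07  ]
carrier_mid 0.68 [196.0, 197.7] [ 0.4551 -0.0291  0.04  ]
0.74 [302.8, 214.4, 334.0, 252.1] 0.26010197
[317.2411 230.0505]
```

View pics/w1.png

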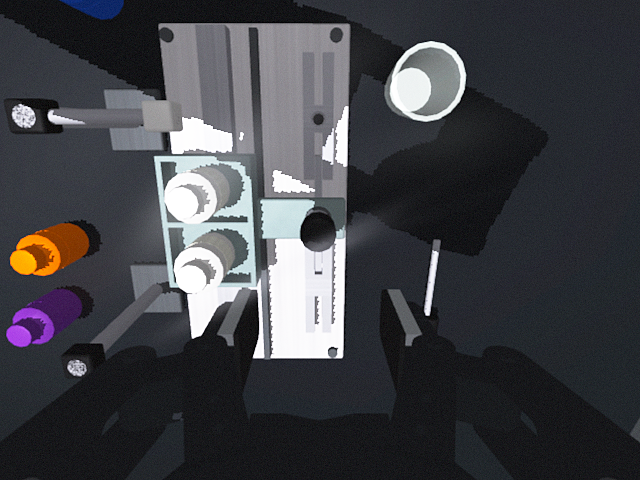

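The wrist view shows the knob at (318,235) between the finger lines. A dark round hole sits in the strip at about (318,119), next to the probe stand arm at row 117. The flasks stand at (190,195) and (200,268), and the beaker at (427,80) is clear. I'll measure that hole as a prior, then descend and grip across x.

Run:
```python
from h import *
np.set_printoptions(precision=4,suppress=True)
im=get_image("wrist"); g=cv2.cvtColor(im["frame"],cv2.COLOR_BGR2GRAY)
p=g[105:134,304:333]; m=(p<60).astype(np.uint8)
n,l,s,c=cv2.connectedComponentsWithStats(m)
B=np.array([.5058,-.034,0]); 
for i in range(1,n): 
    if s[i,4]>15:
        w=at_z(im,c[i]+[304,105],.027); print(s[i],c[i]+[304,105],w,"slide xy",(w-B)@X,(w-B)@Y)
K=np.array([.5552,-.0228,.0]); G=.081
t=G+.006
move_straight(K+[0,0,.15],speed=.25); f0=get_obs()["ft_force"]
move_straight(K+[0,0,t],speed=.1); print(get_obs()["ft_force"]-f0)
grip(.02,40); o=get_obs(); print(o["time_s"],o["ft_force"]-f0,o["opening"],o["grasp_force"],o["eef_pos"]); print("f0",f0)
im=get_image("wrist"); cv2.imwrite("pics/w2.png",im["frame"])
```

```text
[ 9  9 10 11 85] [317.8941 119.1529] [0.5359 0.0538 0.027 ] slide xy 0.05044000429851289 0.0778845114818635
[0.2967 0.1192 0.4038]
6.1917 [-10.3925  -3.1696   9.727 ] 0.02433874194676554 39.0505188703537 [ 0.554  -0.0234  0.0882]
f0 [0.2181 0.5425 0.3773]
```

View pics/w2.png

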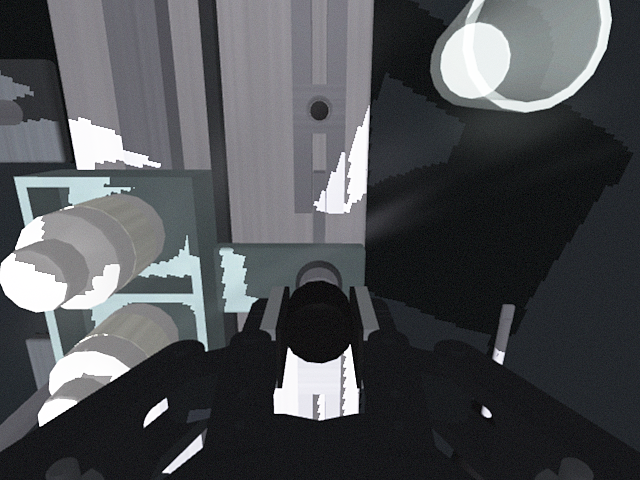

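The fingers hold the knob centred at (319,320), with the bushing below it and the flasks upright. The hole is visible at (319,110). I'll lift in steps while watching the force.

Run:
```python
from h import *
np.set_printoptions(precision=4,suppress=True)
f0=np.array([.2181,.5425,.3773]); C=np.array([.554,-.0234,0])
for z in (.0905,.094,.098,.1015,.1033):
    move_straight(C+[0,0,z],speed=.03); o=get_obs(); f=o["ft_force"]-f0
    print(round(o["time_s"],2),z,o["eef_pos"],f)
    if f[2]<-14: break
im=get_image("side"); cv2.imwrite("pics/s2.png",cv2.resize(im["frame"][170:320,280:480],(800,600)))
r=trace("knob","side"); print([(q["box"],q["score"]) for q in r[:2]])
```

```text
6.52 0.0905 [ 0.5537 -0.0235  0.0903] [-1.5714 -2.013  -4.3154]
6.78 0.094 [ 0.5537 -0.0234  0.0938] [-1.1432 -2.8583 -3.8829]
7.07 0.098 [ 0.5537 -0.0234  0.098 ] [-1.7461 -2.3678 -5.1075]
7.33 0.1015 [ 0.5537 -0.0234  0.1015] [-3.0659 -2.2938 -5.2134]
7.58 0.1033 [ 0.5537 -0.0234  0.1032] [-4.1766 -2.4036 -6.0732]
[([340.7, 198.4, 347.3, 219.3], 0.52)]
```

View pics/s2.png

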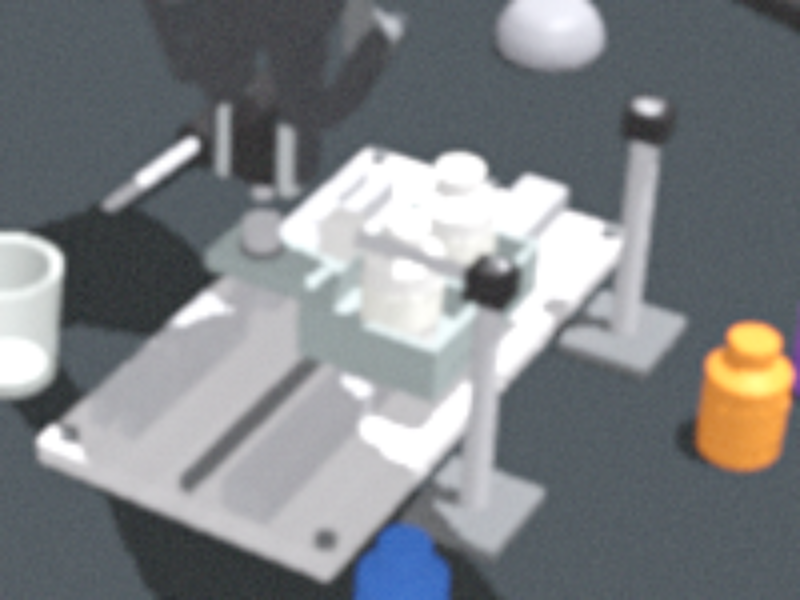

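The knob is lifted clear, with the stem visible below the fingers at crop (262,190), and the spring force rose smoothly to 6 N, so the pin is out. I'll move off slowly at first, watching the y force.

Run:
```python
from h import *
np.set_printoptions(precision=4,suppress=True)
f0=np.array([.2181,.5425,.3773]); C=np.array([.5537,-.0234,.1033])
for s,v in ((.001,.02),(.002,.02),(.003,.02),(.0045,.02),(.007,.03),(.015,.04),(.055,.06)):
    move_straight(C+Y*s,speed=v); o=get_obs(); f=o["ft_force"]-f0
    print(round(o["time_s"],2),s,(o["eef_pos"]-C)@Y,(o["eef_pos"]-C)@X,"fx,fy,fz",f@X,f@Y,f[2])
    if f@Y<-9: print("STOP"); break
im=get_image("wrist"); cv2.imwrite("pics/w3.png",im["frame"])
```

```text
7.93 0.001 0.0009552058959547004 -2.869070969123842e-05 fx,fy,fz -3.4261677030630677 -2.0023274709858976 -5.946336001281479
8.18 0.002 0.002031378392840366 5.254210015496097e-06 fx,fy,fz -2.8649309052092446 -2.617738191913201 -5.989254813704729
8.43 0.003 0.003106989303518301 2.7053001618053104e-05 fx,fy,fz -3.3409897394449932 -2.368182389817317 -5.487812582531508
8.68 0.0045 0.004732511478990956 -1.188386322715086e-05 fx,fy,fz -2.623012140850883 -3.3626515877731684 -6.240766917197974
8.93 0.007 0.007358482714716394 -8.38666547139065e-07 fx,fy,fz -4.091450564942072 -1.8613199402691794 -5.677204991382966
9.28 0.015 0.015707188049247093 -1.4750530848312363e-05 fx,fy,fz -2.0187984092706865 0.762427108078022 -5.691529579486217
10.1 0.055 0.05590450664962666 6.081976570726684e-05 fx,fy,fz -2.432705662703011 2.1011417612770416 -5.374118229388884
```

View pics/w3.png

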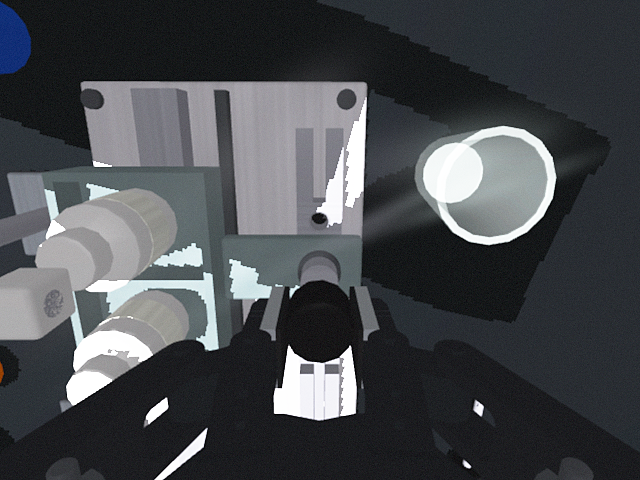

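The carrier has moved 56 mm with its flasks standing, and the hole is just ahead at (319,218). I'll set the pin down on the strip, open the fingers, turn them 90° round the knob and push in small steps by feel.

Run:
```python
from h import *
np.set_printoptions(precision=4,suppress=True)
C=np.array([.5537,-.0234,0]); P=C+Y*.055
im=get_image("wrist"); w=at_z(im,(319,219),.027); print("hole rel start",(w-C)@Y,(w-C)@X)
move_straight(P+[0,0,.1005],speed=.03); print("fz",get_obs()["ft_force"][2]-.377)
grip(.05,20)
q=solve_ik(P+[0,0,.0925],rv(14)); print(q)
move_straight(P+[0,0,.0925],rot=rv(14),speed=.01) if False else movep(P+[0,0,.0925],rv(14))
f0=get_obs()["ft_force"]; grip(.030); o=get_obs()
print(o["time_s"],o["opening"],"f0",f0,"f",o["ft_force"]-f0,(o["eef_pos"]-C)@Y)
im=get_image("wrist"); cv2.imwrite("pics/w4.png",im["frame"])
```

```text
hole rel start 0.08019417637480111 0.0013024575208984597
fz -3.7330108389926115
[-0.0903  0.2028  1.8775 -0.      1.0613  1.2361]
12.55 0.03015188610772836 f0 [ 0.7195  0.3231 -0.3565] f [-0.2279  0.11    1.0687] 0.05502301939772354
```

View pics/w4.png

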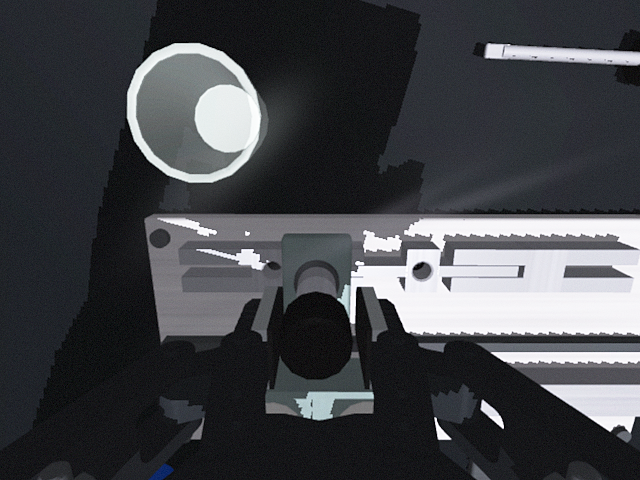

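The fingers straddle the raised knob at (317,330). Both holes show: the first at (422,270), the next at (272,267). I'll push in small steps now.

Run:
```python
from h import *
np.set_printoptions(precision=4,suppress=True)
C=np.array([.5537,-.0234,.0925])
im=get_image("wrist"); a=at_z(im,(422,270),.027); b=at_z(im,(272,268),.027); print("sep",np.linalg.norm(a-b),(a-b)@Y)
f0=get_obs()["ft_force"]; s=.055; hit=False
while s<.098:
    s+=.0008; move_straight(C+Y*s,speed=.015); o=get_obs(); f=(o["ft_force"]-f0)
    print(round(s,4),round((o["eef_pos"]-C)@Y,4),round(f@Y,1),round(f[2],1),end=" | ")
    if f@Y<-6.5 or o["time_s"]>32: hit=True; break
if hit:
    s-=.0025; move_straight(C+Y*s,speed=.03)
o=get_obs(); print("\n",s,o["time_s"],(o["ft_force"]-f0)@Y)
im=get_image("wrist"); cv2.imwrite("pics/w5.png",im["frame"])
```

```text
sep 0.07911859161928948 -0.07911101539729556
0.0558 0.0559 -0.4 0.3 | 0.0566 0.0567 0.1 1.0 | 0.0574 0.0575 0.4 0.9 | 0.0582 0.0582 -1.0 -0.6 | 0.059 0.0587 -2.3 1.0 | 0.0598 0.0596 -3.8 0.4 | 0.0606 0.0607 -4.3 0.1 | 0.0614 0.0616 -3.8 0.8 | 0.0622 0.0624 -2.0 1.4 | 0.063 0.0632 -2.4 0.6 | 0.0638 0.0639 -4.0 0.3 | 0.0646 0.0647 -2.9 0.2 | 0.0654 0.0655 -3.4 -0.5 | 0.0662 0.0664 -3.1 0.0 | 0.067 0.0671 -3.7 1.0 | 0.0678 0.0679 -3.7 0.8 | 0.0686 0.0687 -4.1 0.4 | 0.0694 0.0696 -2.9 0.7 | 0.0702 0.0704 -2.9 1.2 | 0.071 0.0711 -3.2 0.7 | 0.0718 0.0719 -3.0 0.8 | 0.0726 0.0727 -2.9 0.5 | 0.0734 0.0735 -3.2 0.8 | 0.0742 0.0743 -3.6 1.4 | 0.075 0.0751 -2.8 1.0 | 0.0758 0.076 -2.4 -0.1 | 0.0766 0.077 -1.0 -0.1 | 0.0774 0.0778 -0.4 0.0 | 0.0782 0.0784 -0.7 0.3 | 0.079 0.0791 -1.0 0.0 | 0.0798 0.0799 -0.5 0.8 | 0.0806 0.0806 -1.0 -0.1 | 0.0814 0.0812 -2.3 -0.1 | 0.0822 0.0821 -2.0 0.9 | 0.083 0.083 -3.0 -0.0 | 0.0838 0.0832 -5.7 -0.2 | 0.0846 0.0834 -8.0 -1.1 | 
 0.08209999999999988 22.15 -0.6436950548411388
```

View pics/w5.png

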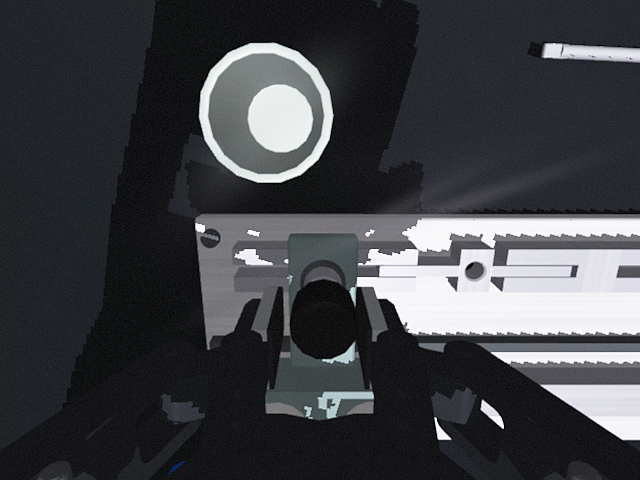

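The push force dropped at 77 mm, then a hard stop built up to 8 N. The knob at (323,318) now sits lower with no stem showing, so the pin has snapped in. I'll open, retreat and check the knob height and flasks.

Run:
```python
from h import *
np.set_printoptions(precision=4,suppress=True)
grip(.055); p=get_obs()["eef_pos"]
move_straight([p[0],p[1],.17],speed=.12); move_straight([p[0]+.05,p[1]-.15,.27],speed=.25)
print(get_obs()["time_s"])
for c in ("scene","side"):
    im=get_image(c); cv2.imwrite(f"pics/{c}9.png",cv2.resize(im["frame"][130:330,230:497] if c=="scene" else im["frame"][170:320,260:460],(800,600)))
    f=240/np.tan(np.radians(im["fov_y"])/2)
    for r in trace("knob",c)[:1]:
        v,u=np.nonzero(r["pixels"]&(im["z_map"]>0)); P=np.array([at_depth(im,(a,b)) for a,b in zip(u,v)]); print(c,r["score"],r["box"],np.percentile(P,[3,50,97],axis=0))
```

```text
24.2667
scene 0.53 [331.0, 235.0, 347.4, 248.9] [[0.5279 0.0465 0.068 ]
 [0.54   0.0591 0.0862]
 [0.5483 0.0675 0.0892]]
side 0.6 [348.0, 241.9, 368.9, 276.5] [[0.4248 0.0505 0.0529]
 [0.4347 0.0667 0.0804]
 [0.4529 0.0762 0.1011]]
```

View pics/side9.png

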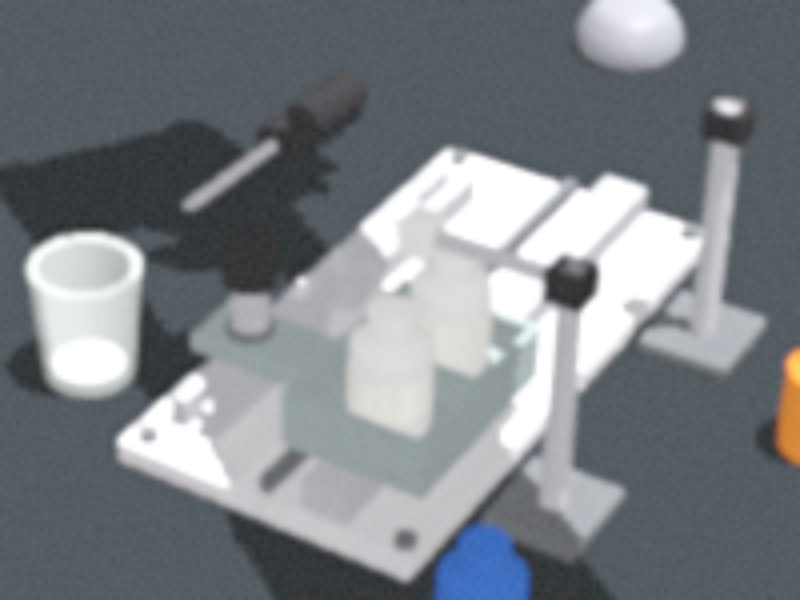

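View pics/scene9.png

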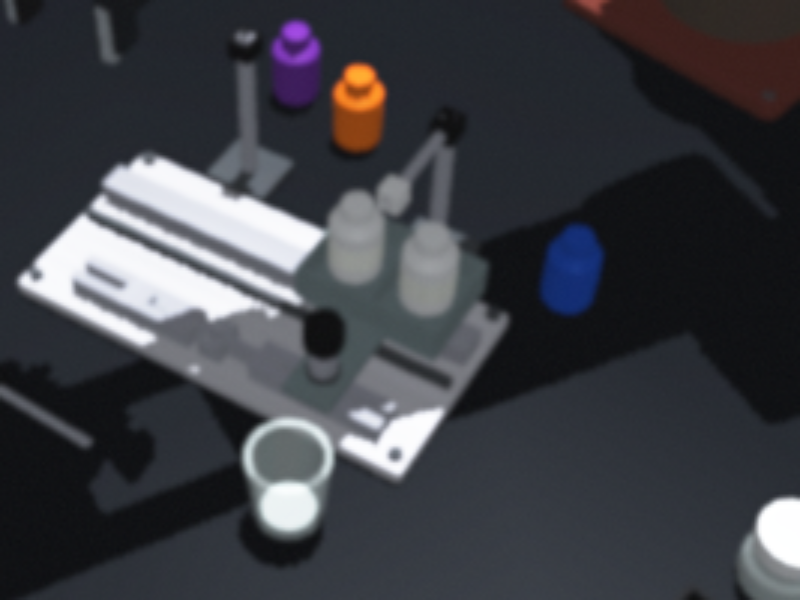

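The knob top is back at 89 mm, as at the start, and it has shifted about 79 mm, so the pin is home in the next hole. Both flasks stand and nothing else has moved.

```bash
python3 -c "
from bench import *
print(close_job())"
```

```text
the job is handed in; nothing more can be done
None
```

The carrier is about 79 mm along the slide at the probe stand, with the pin home in the next hole, the knob released and both flasks standing; I handed the job in at about 24 s, and pushes on the knob stayed under 15 N.

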